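# Lay the pipe in the V-blocks and hold the marking slide at the red index

### The arm

A 7-joint arm with a two-finger parallel gripper is mounted at the origin on a cart in front of the work surface, level with it; the furniture and walls round the work are solid. World frame = base frame: x ahead of the robot, y to its left, z up, the work surface at z = 0. Lengths are in m, angles in rad, forces in N, time in s.
With the tool pointing down it reaches from about 0.35 to 0.9 m from the base axis. Payload 7.2 kg.
Tool frame: the origin (TCP) lies on the mounting face of the last link; the fingertips stand 173 mm ahead of it and the grasp point (between the pads) lies 155 mm ahead of it; z points along the fingers, y is the line along which they close (so a half turn about z gives the same grasp; the last joint's range is limited). The gripper opens to 85 mm and grips with 20 to 120 N. Pads are 22 mm wide; open, the fingers measure 114 mm over their backs; the gripper's body (76 mm by 85 mm) begins 54 mm behind the grasp point. The pads swing forward as they close: fully open they stand 13 mm farther back than shut.
Start: joints at [1.131, 0.411, -0.013, 1.596, 0.006, 1.134, -0.082], TCP at [0.227, -0.582, 0.405] pointing down, gripper open.
Joint ranges: [-2.95, 2.95], [-0.29, 1.99], [-1.47, 1.44], [0.14, 2.54], [-1.03, 4.17], [0.13, 1.85], [-2.86, 2.86]. Speed limits (rad/s): [2.39, 2.39, 3.01, 3.01, 3.14, 3.14, 3.14].

### API

Orientations are given as [roll, pitch, yaw] about the fixed x, y, z axes, in that order (R = Rz(yaw) Ry(pitch) Rx(roll)).
In Python, from station import status, optics, ctrl gives the robot as it stands. The module is installed in compiled form; this text tells all that it offers.
- The arm moves only by the tool carry_out, never from a script. Its argument "series" is a list of rows, each a list of 2 entries, a list of its own where there are three numbers: the shift along the tool's x, y, z in cm, then the turn about the tool's z in rad. A call has 1 to 10 rows; each row shifts and turns the commanded pose from where the row before left it, along the tool's axes as they then stand; what a row does not reach is not made up. A row lasts 1/12 s, in which the tool goes at most 41.7 mm and 7.16 degrees, less where a joint would pass 70% of its speed; a pose out of reach is approached as far as the arm can. A call with a gripper value outside its range is refused whole. "jaw" is the opening, from 0 (shut) to 1 (fully open), set as the call begins (left out, the last holds). The fingers move at their own pace and stop on an object; "newtons" is the grip in N (left out, the last holds). Time passes only in rows, so rows that do not move let the fingers close. It gives the time, the measured TCP pose, the force, the opening and the grip force at its end, in the units of the state.
- status.observe(): the state, without advancing time (a new reading comes with each control period).
- optics.camera(name): name is "side" or "top"; returns (picture, depth): 480x640x3 uint8, red, green, blue; 480x640 float32, m along the optical axis (not along the pixel's ray), 0 where there is no reading.
- optics.camera_model(name): a dict with "fx", "fy", "cx", "cy" (pixels), "rvec" (rotation vector, rad) and "tvec" (3), from world to camera coordinates, as OpenCV has them. Camera axes: x right, y down, z forward; pixel columns grow to the right and rows downward; lengths in m; the calibration is good to about 2 mm. A picture is of the moment at which its call begins. camera_model takes no time and is no camera call.
- ctrl.hand_in(): hands the job in; it is judged then, once.
Trained networks look in the newest picture that a camera, given by its name, has taken for a name from the list of things; names that differ only in an ending like _2 or _b are one class to them, and where a whole thing is asked for, a point or a joint stands for the part that bears it (a point fixed in the world has none). Each returns a list of dicts, best first, with "conf" (0 to 1); they miss things now and then, are a little off and sometimes report something else, mostly with a low value. They report only what shows in the picture. A call takes as long as a camera call.
- optics.search_frame(name, camera): "position" ([x, y, z] in m, in world coordinates, good to about 4 mm: the middle of the surface that is visible of it).
- optics.outline_of(name, camera): "region" (480x640 bool, what is visible of it).
The state is a dict: "clock": time; "q": joint angles; "joint_velocities": joint speeds; "effort": joint torques, N m; "ee_pos": TCP position; "ee_rot": TCP orientation; "contact_force": force on the tool from outside, world axes, zero at the start; "moment": the same for the moment, N m; "opening": finger opening in m; "gripper_force": force on a finger pad.
Only numpy, scipy, OpenCV 4.12 (cv2) and the standard library are available. Lean on these libraries where they do the work, as an engineer would, in place of code of your own. Each camera call takes 0.05 s, during which the arm holds its last target. There are 200 camera calls.

### The job

Get the thick grey pipe ready for marking: lay it in the two V-blocks of the marking jig without dropping it, sticking out about equally at both ends, and let go of it. Then take the spring-loaded slide by its black post, pull it out along its rail until its yellow needle points at the red index, and finish while still holding it there, because it springs back if released. Leave the red index and the other things on the bench where they are.

Things in the scene. Friction and masses are not known exactly. Their poses are not given: they have to be found in the camera images.
- pipe_center (a point): centre of the pipe: a loose thick grey steel pipe, round, 34 mm outside diameter, 170 mm long, 0.2 to 0.45 kg, at the start lying flat on the bench to the left of the jig (centre 17 mm above the bench). Its long axis is this point's y axis; the pipe is alike at both ends and may roll about that axis.
- jig: marking jig, fixed to the bench: grey base plate 170 (x) by 234 (y) mm on a plywood board, together 42 mm high, origin at the centre of its underside, z up. On its far side (+x) two dark V-blocks for the pipe; on the robot's side (-x) an aluminium rail (top at 58 mm) along y at x = -42 mm with the blue slide, and outermost a white scale strip with the red index.
- vee_seat (a point): where the pipe's centre comes to rest, 90 mm above the bench; pipe along y, axes parallel to the jig's. Fixed V-blocks stand 40 mm to -y and +y of it, each 20 mm long (y), 60 mm wide (x), top at 83 mm; 90 degree groove along y, bottom at 66 mm, about 36 mm wide on top. Between them 60 mm of the pipe are free for fingers, down to the base plate at 42 mm.
- carriage (a joint): travel of the blue slide along the rail, in m: 0 = home (sprung against its stop at the +y end of the rail), growing as it is pulled out along the jig's -y direction (to the right seen from the robot), hard end at 0.145. The return spring pulls back to 0 with 6 N at home, growing by 0.4 N per 10 mm (about 11 N at 0.12); it does not latch.
- post_grip (a point): point on the axis of the slide's upright black post, 122 mm above the bench; axes parallel to the jig's. The post is 22 mm thick and stands from 72 to 142 mm above the bench on a 28 mm wide steel collar; below it the blue slide, 36 (x) by 44 (y) mm, top at 68 mm.
- needle (a point): tip of the slide's yellow needle, 5 mm wide, which points toward the robot (jig -x) over the edge of the scale, 63 mm above the bench. It lies 26.5 mm toward jig -x from the post's axis, at the same y. Moves with the slide.
- rod_tip (a point): tip of the slide's thin brass marking rod, 92 mm above the bench, 5 mm wide, on a steel arm from the slide's far (+x) side. It points at the seated pipe and clears its side by about 5 mm; with the slide at home it is 85 mm to +y of vee_seat, beside the end of a centred pipe. Moves with the slide.
- index (a joint): where the red index is clamped on the scale, in m, on the same measure as the slide's travel: needle and index are in line when both joints have the same value. Somewhere from 0.045 to 0.12; stiff, not to be moved.
- index_mark (a point): the side of the red index that faces the needle, at its middle: a red tab 8 mm wide (y) and 12 mm (x), from 45 to 65 mm above the bench, with a steel clamp screw on the robot's side. The needle passes it with 2 mm to spare.
- tape_measure: bystander: yellow tape measure, 32 by 81 by 64 mm, origin at the centre of its underside, to the right, beyond the spanner
- bearing: bystander: ball bearing lying flat, 52 mm across, 15 mm high, beyond the pipe, origin at the centre of its underside
- spanner: bystander: combination spanner, 189 mm long, 27 mm wide, 6 mm high, lying to the right of the jig, origin at the centre of its underside

How it is judged:
By the outcome, as a careful person would: the job done as asked, in the order asked, and still so for the second after the job is handed in, while the arm keeps its last pose, push and grip.
It also fails if it takes over 45 s, if anything falls off the work surface, if the arm or the gripper's body presses on something with over 40 N, if the wrist force passes 120 N, or if a joint passes its speed limit or range.

## Working session

There is one attempt and no reset: what is moved stays moved. The work goes in short steps, Python scripts to look and compute and a tool call to move; the robot and the scene stay as the last step left them, time stands still between calls to the robot, and variables do not carry over. Pictures are saved under pics/ and viewed, at most 12 in all, crops included, and the job is handed in when it is done.

Besides the shell and the picture viewer there is one more tool, called after "Emit:" as name([rows], argument=value, ...), one row to a line, values as JSON. carry_out: Moves the arm, as the interface text tells. Its arguments: {"type":"object","properties":{"series":{"type":"array","items":{"type":"array"}},"jaw":{"type":"number"},"newtons":{"type":"number"}},"required":["series"]}

```bash
mkdir -p pics; cat > h.py <<'E'
import numpy as np, cv2
from scipy.spatial.transform import Rotation as R
from station import status, optics, ctrl
def world(cam, depth):
    m=optics.camera_model(cam); Rm=cv2.Rodrigues(np.array(m["rvec"],float))[0]; t=np.array(m["tvec"],float).ravel()
    v,u=np.mgrid[:480,:640]
    P=np.stack([(u-m["cx"])/m["fx"]*depth,(v-m["cy"])/m["fy"]*depth,depth],-1)
    return (P-t)@Rm
def save(n,p): cv2.imwrite("pics/"+n,p[:,:,::-1])
E
python3 - <<'E'
from h import *
for c in("top","side"):
    p,d=optics.camera(c); save(c+"0.png",p); np.savez(c+"0.npz",p=p,d=d)
    for n in ["pipe_center","jig","post_grip","needle","index_mark","rod_tip","tape_measure","bearing","spanner"]:
        r=optics.search_frame(n,c)[:2]
        print(c,n,[(np.round(x["position"],3),round(x["conf"],2)) for x in r])
s=status.observe();print(s)
E
```

```text
top pipe_center [(array([0.524, 0.36 , 0.034]), 0.79), (array([ 0.477, -0.152,  0.06 ]), 0.16)]
top jig [(array([ 0.533, -0.106,  0.041]), 0.59)]
top post_grip [(array([ 0.48 , -0.039,  0.084]), 0.57), (array([0.713, 0.353, 0.018]), 0.24)]
top needle [(array([ 0.477, -0.038,  0.084]), 0.68)]
top index_mark [(array([ 0.473, -0.152,  0.06 ]), 0.52), (array([0.523, 0.359, 0.031]), 0.16)]
top rod_tip [(array([ 0.479, -0.041,  0.083]), 0.74)]
top tape_measure [(array([ 0.633, -0.434,  0.047]), 0.83)]
top bearing [(array([0.714, 0.352, 0.015]), 0.61)]
top spanner [(array([ 0.596, -0.352,  0.005]), 0.85)]
side pipe_center [(array([0.512, 0.35 , 0.027]), 0.48)]
side jig [(array([ 0.56 , -0.173,  0.041]), 0.8)]
side post_grip []
side needle []
side index_mark [(array([ 0.478, -0.161,  0.051]), 0.56)]
side rod_tip []
side tape_measure [(array([ 0.616, -0.448,  0.04 ]), 0.69)]
side bearing []
side spanner [(array([ 0.591, -0.362,  0.005]), 0.53)]
{'clock': 1.0, 'q': array([ 1.13081271,  0.41108161, -0.01271888,  1.59622057,  0.0055998 ,
        1.13430528, -0.08218568]), 'joint_velocities': array([-0.00078306, -0.00021742,  0.00075239,  0.00043067, -0.000393  ,
       -0.00272389,  0.00062135]), 'effort': array([-2.69856191e-04, -6.00425220e+01,  6.81218673e-01, -2.99749768e+01,
        1.40090424e-02,  1.74936780e-03,  2.66937457e-05]), 'ee_pos': array([ 0.22704154, -0.58228929,  0.40470042]), 'ee_rot': array([ 3.14157249e+00, -9.23293937e-06,  3.71824586e-01]), 'contact_force': array([ 0.42968235,  0.02122344, -0.94669137]), 'moment': array([-0.02261993,  0.05785681, -0.00112215]), 'gripper_force': 0.0, 'opening': 0.08566223045987298}
```

View images.

View pics/top0.png

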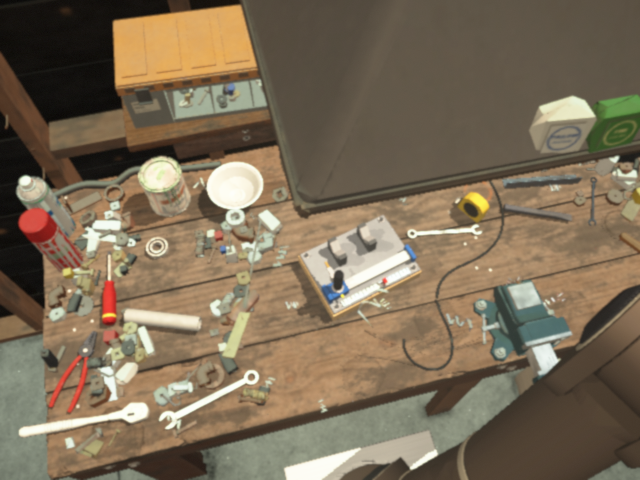

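View pics/side0.png

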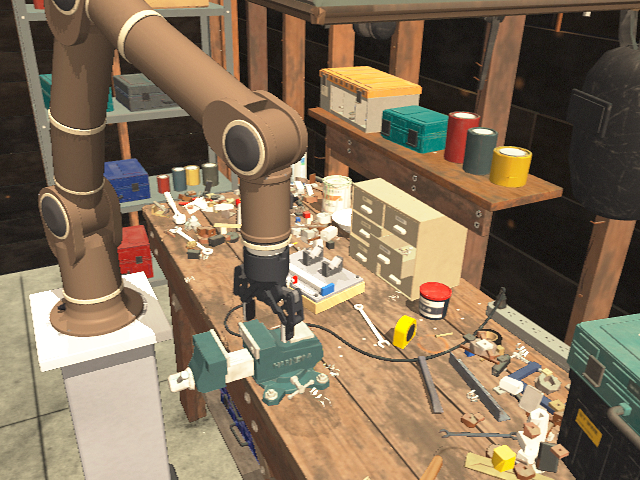

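```bash
python3 - <<'E'
from h import *
T=np.load("top0.npz"); W=world("top",T["d"]); p=T["p"].astype(int)
X,Y,Z=W[...,0],W[...,1],W[...,2]; ok=T["d"]>0
def rect(m):
    q=(W[m][:,:2]*1000).astype(np.float32); r=cv2.minAreaRect(q); return [np.round(a,1) for a in r], len(q), np.round(q.mean(0),1)
for n,c in[("pipe_center",0)]:
    m=optics.outline_of(n,"top")[0]["region"]&ok&(Z>.012); print("pipe",rect(m))
a=ok&(X>.38)&(X<.75)&(Y>-.33)&(Y<.12)
print("plate", rect(a&(Z>.036)&(Z<.048)))
print("vees", rect(a&(Z>.074)&(Z<.088)&(X>.53)))
print("post", rect(a&(Z>.134)&(Z<.15)))
red=a&(p[...,0]>150)&(p[...,1]<80)&(p[...,2]<80); print("red",rect(red),np.median(Z[red]))
yel=a&(p[...,0]>150)&(p[...,1]>120)&(p[...,2]<90); print("yel",rect(yel),np.median(Z[yel]))
E
```

```text
pipe ([array([523.6, 361.8]), array([176.8,  35.4]), np.float64(69.7)], 1086, array([519.1, 358.6], dtype=float32))
plate ([array([558. , -58.6]), array([396.5, 252.6]), np.float64(77.9)], 4378, array([ 549. , -108.8], dtype=float32))
vees ([array([ 585.5, -104.6]), array([ 63.7, 101.3]), np.float64(14.9)], 322, array([ 584. , -102.5], dtype=float32))
post ([array([484. , -42.3]), array([20.9, 20.8]), np.float64(29.1)], 81, array([483.5, -42.8], dtype=float32))
red ([array([ 475.4, -152.3]), array([0.1, 3.8]), np.float64(77.4)], 3, array([ 475.3, -152.3], dtype=float32)) 0.06500889866829715
yel ([array([480.3, -57.8]), array([323. , 144.4]), np.float64(67.8)], 113, array([500.7,  -5.1], dtype=float32)) 0.026968222911404525
```

```bash
python3 - <<'E'
from h import *
T=np.load("top0.npz"); W=world("top",T["d"]); p=T["p"].astype(int)
X,Y,Z=W[...,0],W[...,1],W[...,2]; ok=T["d"]>0
optics.camera("top")
j=optics.outline_of("jig","top")[0]["region"]
m=(cv2.erode(j.astype(np.uint8),np.ones((2,2)))>0)&ok&(Z>.034)&(Z<.05)&(X>.4)
q=(W[m][:,:2]*1000).astype(np.float32); print("plate",cv2.minAreaRect(q),len(q))
v=ok&j&(Z>.07)&(Z<.09)&(X>.53); n,l=cv2.connectedComponents(v.astype(np.uint8),connectivity=8)
for i in range(1,n):
    q=(W[l==i]*1000).astype(np.float32)
    if len(q)>15: print("vee",len(q),q.mean(0),cv2.minAreaRect(q[:,:2]))
r=(p[...,0]>1.8*p[...,1])&(p[...,0]>1.8*p[...,2])&(p[...,0]>80)&j&ok; print("red",np.argwhere(r),np.round(W[r],3))
mm=optics.outline_of("pipe_center","top")[0]["region"]&ok&(Z>.02)
q=(W[mm][:,:2]*1000).astype(np.float32); print("pipe",cv2.fitLine(q,cv2.DIST_L2,0,.01,.01).ravel(),cv2.minAreaRect(q),Z[mm].max())
for u,vv in[(450,100),(320,190),(270,100),(500,150),(165,180),(236,185)]: print((u,vv),np.round(W[vv,u],2))
# clutter near pipe
c=ok&~cv2.dilate(mm.astype(np.uint8),np.ones((5,5))).astype(bool)&(Z>.012)&(np.hypot(X-.523,Y-.361)<.12)
print(np.round(W[c][::8],3))
cv2.imwrite("pics/jig.png",cv2.resize(T["p"][200:330,285:435,::-1],None,fx=5,fy=4.5,interpolation=cv2.INTER_CUBIC))
E
```

```text
plate ((542.4446411132812, -114.19654846191406), (177.9139404296875, 238.73683166503906), 14.160850524902344) 4408Traceback (most recent call last):
  File "<stdin>", line 11, in <module>
cv2.error: OpenCV(4.12.0) /io/opencv/modules/imgproc/src/convhull.cpp:143: error: (-215:Assertion failed) total >= 0 && (depth == CV_32F || depth == CV_32S) in function 'convexHull'
```

```bash
python3 - <<'E'
from h import *
T=np.load("top0.npz"); W=world("top",T["d"]); p=T["p"].astype(int)
X,Y,Z=W[...,0],W[...,1],W[...,2]; ok=T["d"]>0
j=ok&(X>.42)&(X<.68)&(Y>-.26)&(Y<.05)&(Z>.03)
v=j&(Z>.078)&(Z<.088)&(X>.53); n,l=cv2.connectedComponents(v.astype(np.uint8),connectivity=8)
for i in range(1,n):
    q=(W[l==i]*1000).astype(np.float32)
    if len(q)>15: print("vee",len(q),q.mean(0),cv2.minAreaRect(q[:,:2].copy()))
r=(p[...,0]>1.8*p[...,1])&(p[...,0]>1.8*p[...,2])&(p[...,0]>80)&j; print("red",np.argwhere(r),np.round(W[r],3))
mm=optics.outline_of("pipe_center","top")[0]["region"]&ok&(Z>.02)
q=(W[mm][:,:2]*1000).astype(np.float32).copy(); print("pipe",cv2.fitLine(q,cv2.DIST_L2,0,.01,.01).ravel(),cv2.minAreaRect(q),Z[mm].max())
for u,vv in[(450,100),(320,190),(270,100),(500,150),(165,180),(236,185)]: print((u,vv),np.round(W[vv,u],2))
c=ok&~cv2.dilate(mm.astype(np.uint8),np.ones((5,5))).astype(bool)&(Z>.012)&(np.hypot(X-.523,Y-.361)<.12)
print(np.round(W[c][::8],3))
cv2.imwrite("pics/jig.png",cv2.resize(T["p"][200:330,285:435,::-1],None,fx=5,fy=4.5,interpolation=cv2.INTER_CUBIC))
E
```

```text
vee 58 [ 614.8448  -138.32515   82.11733] ((614.6072998046875, -137.39456176757812), (19.842700958251953, 20.675233840942383), 11.638731002807617)
vee 69 [594.0231  -60.43147  82.01817] ((593.983642578125, -61.026214599609375), (25.651670455932617, 20.481796264648438), 12.414671897888184)
vee 59 [ 572.98    -148.19366   82.14353] ((574.015869140625, -148.75439453125), (18.982315063476562, 21.409439086914062), 12.293628692626953)
vee 59 [553.4353  -71.22174  82.07903] ((553.7816772460938, -70.98495483398438), (19.727001190185547, 20.020641326904297), 14.237656593322754)
red [[278 384]
 [279 383]
 [279 384]
 [279 385]
 [280 383]
 [280 384]
 [280 385]
 [280 386]
 [281 383]
 [281 384]
 [281 385]
 [281 386]
 [282 383]
 [282 384]
 [282 385]] [[ 0.482 -0.154  0.066]
 [ 0.479 -0.151  0.069]
 [ 0.479 -0.153  0.068]
 [ 0.481 -0.157  0.062]
 [ 0.479 -0.151  0.062]
 [ 0.477 -0.153  0.066]
 [ 0.476 -0.154  0.068]
 [ 0.475 -0.157  0.068]
 [ 0.476 -0.15   0.064]
 [ 0.475 -0.152  0.065]
 [ 0.475 -0.155  0.064]
 [ 0.476 -0.158  0.06 ]
 [ 0.477 -0.151  0.056]
 [ 0.474 -0.152  0.063]
 [ 0.472 -0.154  0
[... 3277 characters left out ...]
0.074]
 [0.441 0.418 0.074]
 [0.442 0.404 0.062]
 [0.439 0.388 0.057]
 [0.449 0.452 0.07 ]
 [0.442 0.433 0.077]
 [0.439 0.418 0.074]
 [0.437 0.403 0.068]
 [0.437 0.388 0.058]
 [0.444 0.446 0.075]
 [0.438 0.429 0.08 ]
 [0.439 0.416 0.065]
 [0.434 0.399 0.069]
 [0.437 0.386 0.049]
 [0.44  0.439 0.073]
 [0.444 0.428 0.051]
 [0.437 0.409 0.059]
 [0.439 0.396 0.043]
 [0.438 0.439 0.073]
 [0.44  0.424 0.053]
 [0.431 0.404 0.066]
 [0.438 0.444 0.07 ]
 [0.431 0.411 0.064]
 [0.435 0.399 0.042]
 [0.432 0.416 0.06 ]
 [0.428 0.4   0.06 ]
 [0.426 0.411 0.066]
 [0.428 0.421 0.06 ]
 [0.424 0.404 0.06 ]
 [0.423 0.41  0.06 ]
 [0.422 0.417 0.061]
 [0.422 0.403 0.05 ]
 [0.423 0.414 0.049]
 [0.42  0.422 0.044]]
```

View pics/jig.png

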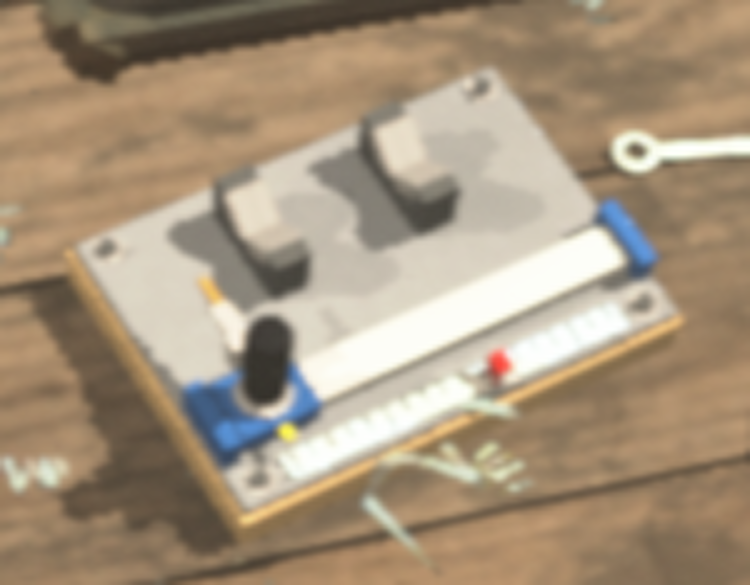

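```bash
python3 - <<'E'
from h import *
np.set_printoptions(suppress=True)
T=np.load("top0.npz"); W=world("top",T["d"]); S=np.load("side0.npz"); V=world("side",S["d"])
for c in("top","side"):
    m=optics.camera_model(c);Rm=cv2.Rodrigues(np.array(m["rvec"],float))[0];print(c,-Rm.T@np.array(m["tvec"]).ravel(),Rm[2])
print("top hood");[print((u,v),np.round(W[v,u],2)) for u,v in[(300,200),(250,5),(300,100),(630,150),(630,10),(400,10),(400,180),(560,330),(630,400)]]
print("side");[print((u,v),np.round(V[v,u],2)) for u,v in[(260,12),(310,18),(400,17),(620,10),(400,3),(75,10),(150,15),(250,145),(250,100),(420,200)]]
E
```

```text
top [-0.002795    0.1293924   1.27425172] [ 0.44626586 -0.12293837 -0.88641578]
side [-0.0932676  -1.37345663  0.84408441] [ 0.414891    0.7909756  -0.44969218]
top hood
(300, 200) [0.29 0.07 0.79]
(250, 5) [0.56 0.07 0.81]
(300, 100) [0.38 0.05 0.83]
(630, 150) [ 0.28 -0.29  0.78]
(630, 10) [ 0.36 -0.27  0.9 ]
(400, 10) [ 0.37 -0.04  0.93]
(400, 180) [ 0.28 -0.03  0.8 ]
(560, 330) [ 0.26 -0.46  0.13]
(630, 400) [ 0.04 -0.16  0.77]
side
(260, 12) [1.01 1.37 0.55]
(310, 18) [ 0.28 -0.61  0.75]
(400, 17) [ 0.41 -0.64  0.75]
(620, 10) [ 1.04 -0.5   0.74]
(400, 3) [ 0.42 -0.63  0.77]
(75, 10) [ 0.03 -0.25  0.74]
(150, 15) [ 0.12 -0.37  0.74]
(250, 145) [ 0.19 -0.62  0.59]
(250, 100) [ 0.21 -0.57  0.64]
(420, 200) [ 0.77 -0.27  0.27]
```

Emit:
carry_out([
  [[2.45,-3.05,0],0],
  [[2.45,-3.05,0],0],
  [[2.45,-3.05,0],0],
  [[2.45,-3.05,0],0],
  [[2.45,-3.05,0],0],
  [[2.45,-3.05,0],0],
  [[2.45,-3.05,0],0],
  [[2.45,-3.05,0],0],
], jaw=0.65)

```text
clock: 1.87
ee_pos: [0.3211, -0.2819, 0.405]
ee_rot: [3.141, -0.0, 0.372]
contact_force: [0.9, 0.4, -0.3]
opening: 0.0555
gripper_force: 0.0
```

```bash
cat > st.py <<'E'
from h import *
s=status.observe(); print(s["clock"],np.round(s["q"],4).tolist(),np.round(s["ee_pos"],4).tolist(),np.round(s["ee_rot"],4).tolist(),"F",np.round(s["contact_force"],1),s["opening"],s["gripper_force"])
open("log.txt","a").write(repr((s["q"].tolist(),s["ee_pos"].tolist()))+"\n")
E
python3 st.py
```

```text
1.8667 [0.7939, 0.0804, -0.1973, 2.0344, 0.0188, 1.0276, -0.6117] [0.3211, -0.2819, 0.405] [3.1407, -0.0002, 0.3717] F [ 0.9  0.4 -0.3] 0.05546888016992231 0.0
```

Emit:
carry_out([
  [[2.45,-3.05,0],0],
  [[2.45,-3.05,0],0],
  [[2.45,-3.05,0],0],
  [[2.45,-3.05,0],0],
  [[2.45,-3.05,0],0],
  [[2.45,-3.05,0],0],
  [[2.45,-3.05,0],0],
  [[2.45,-3.05,0],0],
  [[2.45,-3.05,0],0],
])

```text
clock: 2.62
ee_pos: [0.4268, 0.054, 0.4051]
ee_rot: [3.141, -0.001, 0.371]
contact_force: [1.6, -0.5, 0.3]
opening: 0.0558
gripper_force: 0.0
```

```bash
python3 st.py
```

```text
2.6167 [0.3133, 0.118, -0.5897, 2.0082, 0.077, 1.0353, -1.5118] [0.4268, 0.054, 0.4051] [3.1408, -0.0011, 0.3714] F [ 1.6 -0.5  0.3] 0.05582545529854165 0.0
```

Emit:
carry_out([
  [[2.45,-3.05,0],0],
  [[2.45,-3.05,0],0],
  [[2.45,-3.05,0],0],
  [[2.45,-3.05,0],0],
  [[2.45,-3.05,0],0],
  [[2.45,-3.05,0],0],
  [[2.45,-3.05,0],0],
  [[2.4,-3.05,0],0],
  [[0,0,0],0],
])

```text
clock: 3.37
ee_pos: [0.5195, 0.3575, 0.4039]
ee_rot: [-3.136, -0.0, 0.378]
contact_force: [-2.0, -0.9, -0.8]
opening: 0.0554
gripper_force: 0.0
```

```bash
python3 st.py
```

```text
3.3667 [-0.2297, 0.5017, -0.6487, 1.5506, 0.3128, 1.1934, -2.1267] [0.5195, 0.3575, 0.4039] [-3.1362, -0.0005, 0.3782] F [-2.  -0.9 -0.8] 0.0554060243728843 0.0
```

Emit:
carry_out([
  [[0,0,2],-0.119],
  [[0,0,2],-0.119],
  [[0,0,2],-0.119],
  [[0,0,2],-0.119],
  [[0,0,2],-0.119],
  [[0,0,2],-0.119],
  [[0,0,2],-0.119],
  [[0,0,0],0],
  [[0,0,0],0],
])

```text
clock: 4.12
ee_pos: [0.5202, 0.35, 0.2639]
ee_rot: [-3.14, 0.002, 1.201]
contact_force: [0.8, 0.3, 0.6]
opening: 0.0556
gripper_force: 0.0
```

```bash
python3 st.py; python3 - <<'E'
from h import *
p,d=optics.camera("top"); save("top1.png",p); W=world("top",d)
g=optics.outline_of("pipe_center","top"); m=g[0]["region"]&(d>0)&(W[...,2]>.01)&(W[...,2]<.037)
q=(W[m][:,:2]*1000).astype(np.float32).copy(); print(g[0]["conf"],len(q),cv2.minAreaRect(q),cv2.fitLine(q,cv2.DIST_HUBER,0,.01,.01).ravel())
a=p[250:400,90:240].copy(); a[cv2.dilate(m.astype(np.uint8),np.ones((3,3)))[250:400,90:240].astype(bool)^m[250:400,90:240]]=[0,255,0]
cv2.imwrite("pics/c1.png",cv2.resize(a[:,:,::-1],None,fx=4,fy=4))
E
```

```text
4.1167 [-0.1518, 0.6888, -0.7622, 1.6857, 0.5491, 0.9959, -1.4791] [0.5202, 0.35, 0.2639] [-3.1398, 0.0016, 1.2009] F [0.8 0.3 0.6] 0.05558318540545907 0.0
0.79 701 ((520.937255859375, 359.22540283203125), (172.1127471923828, 34.036231994628906), 69.97976684570312) [3.7835082e-01 9.2566228e-01 5.1172604e+02 3.4168570e+02]
```

View pics/c1.png

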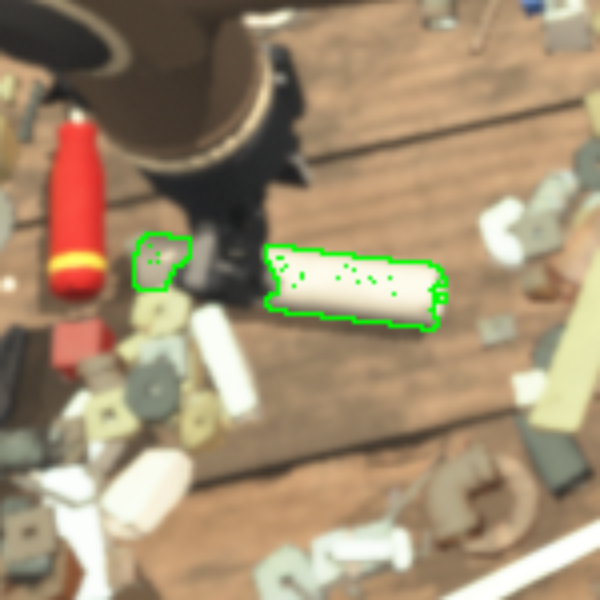

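Emit:
carry_out([
  [[-0.1,-0.25,1.5],-0.02],
  [[0,0,2],0],
  [[0,0,2],0],
  [[0,0,1.5],0],
  [[0,0,0.9],0],
  [[0,0,0.5],0],
  [[0,0,0],0],
])

```text
clock: 4.8
ee_pos: [0.5175, 0.3505, 0.1804]
ee_rot: [-3.141, 0.0, 1.224]
contact_force: [-0.3, -0.4, 0.0]
opening: 0.0555
gripper_force: 0.0
```

Emit:
carry_out([
  [[0,0,0],0],
  [[0,0,0],0],
  [[0,0,0],0],
  [[0,0,0],0],
  [[0,0,0],0],
], jaw=0, newtons=80)

```text
clock: 5.22
ee_pos: [0.518, 0.3508, 0.1822]
ee_rot: [3.14, -0.002, 1.224]
contact_force: [0.4, 0.6, 5.9]
opening: 0.0313
gripper_force: 79.1
```

```bash
python3 st.py; python3 - <<'E'
import numpy as np
from scipy.optimize import least_squares
from scipy.spatial.transform import Rotation as R
D=[eval(l) for l in open('log.txt')]
D.append(([1.13081271,.41108161,-.01271888,1.59622057,.0055998,1.13430528,-.08218568],[.22704154,-.58228929,.40470042]))
def fk(q,p,s):
    h,L1,L2,L3,a,b,c=p
    rz=lambda t:R.from_euler('z',t); ry=lambda t:R.from_euler('y',t)
    T=rz(-q[0]+s[3]); e=np.array([0,0,h]); 
    T=T*ry(q[1])*rz(s[0]*q[2]); e=e+T.apply([a,0,L1])
    T=T*ry(q[3])*rz(s[1]*q[4]); w=e+T.apply([b,0,L2]); T=T*ry(q[5]); return e,w,w+T.apply([c,0,L3]),T
for s0 in(1,-1):
  for s1 in(1,-1):
    f=lambda x:np.concatenate([fk(q,x[:7],(s0,s1,0,x[7]))[2]-p for q,p in D])
    r=least_squares(f,[.2,.6,.41,.17,0,0,0,0]); print(s0,s1,r.cost**.5,np.round(r.x,4))
E
```

```text
5.2167 [-0.1951, 0.7851, -0.6992, 1.7341, 0.6428, 0.863, -1.53] [0.518, 0.3508, 0.1822] [3.14, -0.0018, 1.2243] F [0.4 0.6 5.9] 0.03130353510528364 79.07423615455627
1 1 0.32297432099109574 [-9.7717  0.8003  0.4745 -9.9473  0.0812  0.313   0.1113  0.4699]
1 -1 0.2582336228376618 [-0.1696  0.3801  0.4469 -0.6345 -0.1455  0.2302 -0.2032  0.3014]
-1 1 0.016253876043316046 [ 0.1054  0.5334  0.4731 -0.0137  0.0214  0.0018  0.0429 -0.0857]
-1 -1 0.016917232324851143 [ 0.8251  0.5185  0.4707  0.7019  0.0122 -0.0071  0.0318 -0.0818]
```

Emit:
carry_out([
  [[0,0,-0.5],0],
  [[0,0,-1],0],
  [[0,0,-1.5],0],
  [[0,0,-2],0],
  [[0,0,-2.5],0],
  [[0,0,-3],0],
  [[0,0,-3],0],
  [[0,0,-2.5],0],
  [[0,0,-1],0],
  [[0,0,0],0],
])

```text
clock: 6.05
ee_pos: [0.5176, 0.3511, 0.3543]
ee_rot: [3.138, -0.004, 1.225]
contact_force: [0.5, 1.1, -3.6]
opening: 0.0312
gripper_force: 79.5
```

```bash
cat >> st.py <<'E'
def elbow(q,h=.29,L1=.533,L2=.473):
    rz=lambda t:R.from_euler('z',t); ry=lambda t:R.from_euler('y',t)
    T=rz(-q[0]-.0857)*ry(q[1])*rz(-q[2]); e=np.array([0,0,h])+T.apply([0.02,0,L1])
    return e,e+(T*ry(q[3])*rz(q[4])).apply([0,0,L2])
e,w=elbow(s["q"]); print("elbow",np.round(e,3),"wrist",np.round(w,3))
E
python3 st.py; python3 - <<'E'
from h import *
for c in("top","side"):
    p,d=optics.camera(c); save(c+"2.png",p); W=world(c,d)
    g=optics.outline_of("pipe_center",c); print(c,len(g),[x["conf"] for x in g])
    if g:
        m=g[0]["region"]&(d>0); q=W[m]; q=q[np.abs(q[:,2]-.19)<.04]; 
        if len(q)>20: print(np.round(q.mean(0),3),cv2.minAreaRect((q[:,:2]*1000).astype(np.float32)),np.round(q[:,2].min(),3),q[:,2].max())
E
```

```text
6.05 [-0.1126, 0.5927, -0.8261, 1.6145, 0.4709, 1.1388, -1.399] [0.5176, 0.3511, 0.3543] [3.1384, -0.0041, 1.2248] F [ 0.5  1.1 -3.6] 0.031217019580881116 79.46001648902893
elbow [0.308 0.023 0.725] wrist [0.553 0.377 0.528]
top 1 [0.66]
[0.513 0.354 0.2  ] ((518.9683227539062, 361.5162353515625), (171.8536376953125, 34.22505187988281), 69.8201675415039) 0.172 0.21229111842902093
side 1 [0.55]
[0.514 0.338 0.193] ((521.6339721679688, 357.50897216796875), (183.65589904785156, 36.22133255004883), 68.9286880493164) 0.169 0.22184191773630868
```

View pics/side2.png

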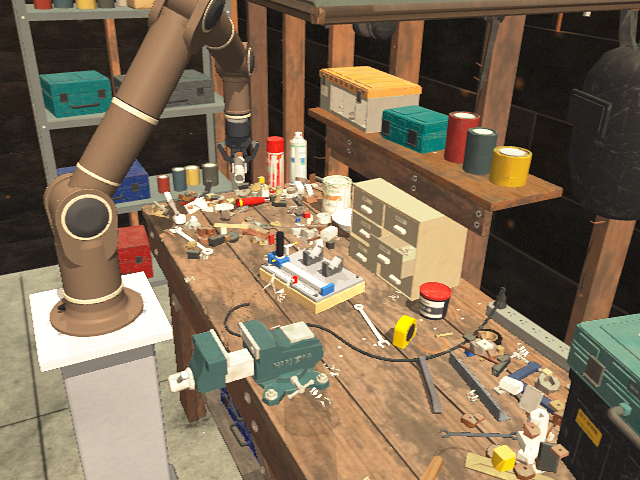

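```bash
python3 - <<'E'
from h import *
np.set_printoptions(suppress=True)
import os
p,d=optics.camera("side"); V=world("side",d)
print("elbow px");[print((u,v),np.round(V[v,u],3)) for u,v in[(165,5),(180,10),(200,8),(200,20),(205,40),(215,20),(228,30),(240,60),(236,130)]]
print("lip");[print((u,v),np.round(V[v,u],3)) for u,v in[(250,1),(260,4),(270,7),(290,12),(300,16),(315,20),(322,20),(330,14),(318,12)]]
p,d=optics.camera("top"); W=world("top",d)
a=(W[...,2]>.6)&(d>0); print("hood near edge (left half) by row")
[print((u,v),np.round(W[v,u],3)) for u,v in[(300,195),(300,205),(305,208),(320,204),(280,170),(260,80),(250,40)]]
cv2.imwrite("pics/t2.png",p[:,:,::-1])
E
```

```text
elbow px
(165, 5) [ 0.236 -0.013  0.72 ]
(180, 10) [ 0.264 -0.027  0.71 ]
(200, 8) [ 0.299 -0.06   0.717]
(200, 20) [ 0.295 -0.065  0.693]
(205, 40) [ 0.323 -0.002  0.643]
(215, 20) [ 0.338 -0.034  0.689]
(228, 30) [0.404 0.071 0.653]
(240, 60) [0.492 0.237 0.551]
(236, 130) [0.5   0.318 0.329]
lip
(250, 1) [ 0.285 -0.39   0.758]
(260, 4) [ 0.283 -0.439  0.757]
(270, 7) [ 0.285 -0.474  0.756]
(290, 12) [ 0.283 -0.552  0.756]
(300, 16) [ 0.283 -0.586  0.754]
(315, 20) [ 0.282 -0.633  0.754]
(322, 20) [ 0.289 -0.64   0.755]
(330, 14) [ 0.301 -0.639  0.762]
(318, 12) [ 0.285 -0.636  0.764]
hood near edge (left half) by row
(300, 195) [0.294 0.071 0.796]
(300, 205) [0.282 0.074 0.796]
(305, 208) [0.28  0.069 0.793]
(320, 204) [0.28  0.054 0.794]
(280, 170) [ 0.878  0.008 -0.003]
(260, 80) [0.452 0.08  0.792]
(250, 40) [0.514 0.079 0.792]
```

View pics/t2.png

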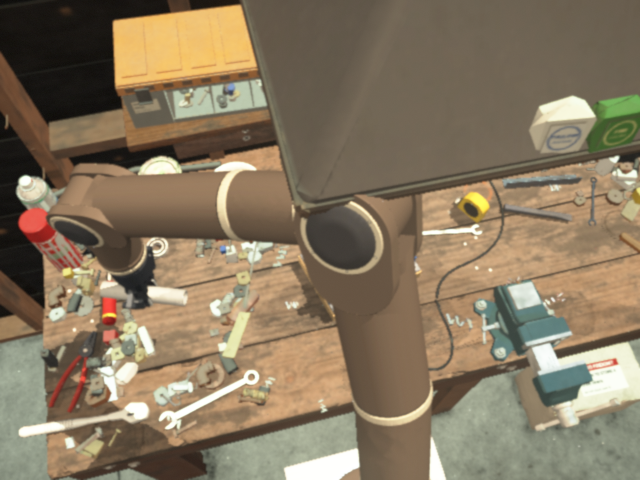

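```bash
cat > sim.py <<'E'
from h import *
from scipy.optimize import least_squares
D=[eval(l) for l in open('log.txt')]
Q0=np.array([1.13081271,.41108161,-.01271888,1.59622057,.0055998,1.13430528,-.08218568])
D.append((Q0.tolist(),[.22704154,-.58228929,.40470042]))
rz=lambda t:R.from_euler('z',t); ry=lambda t:R.from_euler('y',t)
def fk(q,p):
    T=rz(-q[0]+p[7]); e=np.array([0,0,.29+p[0]])
    T=T*ry(q[1])*rz(-q[2]); e=e+T.apply([p[4],p[8],p[1]])
    T=T*ry(q[3])*rz(p[10]*q[4]); w=e+T.apply([p[5],p[9],p[2]]); T=T*ry(q[5]); return e,w,w+T.apply([p[6],p[11],.17+p[3]]),T*rz(-q[6])
reg=np.array([1,.05,.05,1,.3,.3,.3,.3,.3,.3,0,.3])*.02
best=None
for s in(1,-1):
    f=lambda x:np.concatenate([np.concatenate([fk(q,np.r_[x[:10],s,x[10]])[2]-p for q,p in D]),reg[[*range(10),11]]*(x-np.r_[0,.53,.47,np.zeros(8)])])
    r=least_squares(f,np.r_[0,.53,.47,np.zeros(8)])
    if best is None or r.cost<best[0]: best=(r.cost,np.r_[r.x[:10],s,r.x[10]])
P=best[1]
if __name__=="__main__":
    print(best[0]**.5,np.round(P,4))
    for q,p in D: print(np.round(fk(q,P)[2]-p,4), np.round(fk(q,P)[0],3))
def step(q,dx,dyaw):
    e,w,t,T=fk(q,P); J=np.zeros((6,7))
    for i in range(7):
        a=np.array(q);a[i]+=1e-5; _,_,t2,T2=fk(a,P); J[:3,i]=(t2-t)/1e-5; J[3:,i]=(T2*T.inv()).as_rotvec()/1e-5
    return q+np.linalg.pinv(J)@np.r_[dx,0,0,dyaw]
def path(q,d,yaw,n=30):
    for _ in range(n): q=step(q,np.array(d)/n,yaw/n)
    return q
if __name__=="__main__":
    q=path(Q0,np.array([.5195,.3516,.4047])-[.227,-.5823,.4047],0); print("val q",np.round(q,2),"vs",D[2][0])
    q=path(q,[0,0,-.14],.83); print("val2",np.round(q,2),D[3][0] if len(D)>4 else "")
E
python3 sim.py; python3 - <<'E'
from sim import *
p,d=optics.camera("top"); W=world("top",d)
[print((u,v),np.round(W[v,u],3)) for u,v in[(340,235),(320,205),(345,215),(340,206),(360,206),(375,205),(390,200),(410,200)]]
print(np.round(status.observe()["effort"],1))
s=status.observe(); q=s["q"]
def show(n,q): e=fk(q,P)[0]; print(n,np.round(q,2),"elbow",np.round(e,3))
show("now",q)
seat=np.array([.5838,-.1045])
g=np.r_[seat-.0*seat,.38]
a=path(q,g-s["ee_pos"],0); show("A hi",a); a=path(a,[0,0,0],.6); show("A turn",a); a=path(a,[0,0,-.125],0); show("A low",a)
b=path(q,g-s["ee_pos"],.6); show("B hi",b); b=path(b,[0,0,-.125],0); show("B low",b)
E
```

```text
0.00992126660919339 [-0.1766  0.5416  0.4349 -0.1444 -0.018  -0.0017 -0.0242 -0.0515  0.0056
 -0.0135  1.     -0.0135]
[-0.0004  0.0064  0.0003] [ 0.018 -0.017  0.655]
[ 0.0045  0.0025 -0.0009] [ 0.041 -0.021  0.653]
[ 0.0027 -0.0006 -0.0025] [0.242 0.037 0.597]
[ 0.0011  0.0018 -0.0001] [0.33  0.025 0.542]
[-0.0001  0.0007  0.0015] [0.368 0.046 0.509]
[ 0.0004  0.0019 -0.0023] [0.289 0.008 0.572]
[-0.0069  0.0034  0.0041] [ 0.081 -0.183  0.617]
val q [-0.22  0.46 -0.73  1.67 -0.34  1.13 -2.25] vs [-0.22972872220541024, 0.5017204458854907, -0.6486704911146515, 1.5505982012758115, 0.3127635402755457, 1.193413746580631, -2.1267408212710635]
val2 [-0.16  0.67 -0.83  1.83 -0.61  0.91 -1.65] [-0.15175531870241404, 0.6888154734485086, -0.7621850179031159, 1.6857103506943183, 0.5490835359132197, 0.9958755971341471, -1.4790570028777938]
(340, 235) [0.26  0.038 0.76 ]
(320, 205) [0.279 0.055 0.794]
(345, 215) [0.27  0.031 0.78 ]
(340, 206) [0.28  0.034 0.783]
(360, 206) [0.272 0.016 0.789]
(375, 205) [0.269 0.001 0.789]
(390, 200) [ 0.283 -0.021  0.768]
(410, 200) [ 0.296 -0.052  0.736]
[  0.1 -63.  -13.3 -27.6   0.   -0.   -0. ]
now [-0.11  0.6  -0.82  1.62  0.47  1.14 -1.4 ] elbow [0.292 0.009 0.57 ]
A hi [ 0.62  0.49 -0.73  1.64  0.3   1.72 -0.87] elbow [ 0.183 -0.155  0.599]
A turn [ 0.66  0.53 -0.83  1.64 -0.09  1.96 -0.45] elbow [ 0.189 -0.176  0.59 ]
A low [ 0.63  0.67 -0.79  1.77 -0.18  1.72 -0.48] elbow [ 0.247 -0.21   0.548]
B hi [ 0.66  0.53 -0.84  1.64 -0.09  1.97 -0.46] elbow [ 0.19  -0.177  0.589]
B low [ 0.63  0.67 -0.79  1.77 -0.17  1.73 -0.48] elbow [ 0.247 -0.211  0.547]
```

```bash
cat > sim.py <<'E'
from h import *
from scipy.optimize import least_squares
D=[eval(l) for l in open('log.txt')]
Q0=np.array([1.13081271,.41108161,-.01271888,1.59622057,.0055998,1.13430528,-.08218568])
D.append((Q0.tolist(),[.22704154,-.58228929,.40470042]))
Y=[.3717,.3714,.3782,1.2009,1.2243,1.2248,.3718]
rz=lambda t:R.from_euler('z',t); ry=lambda t:R.from_euler('y',t)
H=.29
def fk(q,p,s):  # p: h-adj,L1,L2,L3,a,b,c,yaw0,tool0
    T=rz(-q[0]+p[7]); e=np.array([0,0,H])
    T=T*ry(q[1])*rz(s[0]*q[2]); e=e+T.apply([p[4],0,p[1]])
    T=T*ry(q[3])*rz(s[1]*q[4]); w=e+T.apply([p[5],0,p[2]]); T=T*ry(q[5]); return e,w,w+T.apply([p[6],0,p[3]]),T*rz(s[2]*q[6]+p[8])
import itertools
x0=np.r_[0,.53,.47,.17,0,0,0,-.05,np.pi/2]
best=None
for s in itertools.product((1,-1),repeat=3):
  for k in(1,-1):
    f=lambda x:np.concatenate([np.r_[fk(q,x,s)[2]-p,.2*(fk(q,x,s)[3].inv()*R.from_euler('xyz',[np.pi,0,y])).as_rotvec()] for (q,p),y in zip(D,Y)])
    z=x0.copy(); z[8]*=k; r=least_squares(f,z)
    if best is None or r.cost<best[0]: best=(r.cost,r.x,s)
P,S=best[1],best[2]
F=lambda q:fk(q,P,S)
if __name__=="__main__":
    print(best[0]**.5,np.round(P,4),S)
    for q,p in D: print(np.round(F(q)[2]-p,4), np.round(F(q)[0],3),np.round(F(q)[3].as_euler('xyz'),2))
def step(q,dx,dyaw):
    e,w,t,T=F(q); J=np.zeros((6,7))
    for i in range(7):
        a=np.array(q);a[i]+=1e-5; _,_,t2,T2=F(a); J[:3,i]=(t2-t)/1e-5; J[3:,i]=(T2*T.inv()).as_rotvec()/1e-5
    return q+np.linalg.pinv(J)@np.r_[dx,0,0,dyaw]
def path(q,d,yaw,n=30):
    for _ in range(n): q=step(q,np.array(d)/n,yaw/n)
    return q
if __name__=="__main__":
    q=path(Q0,np.array([.5195,.3516,.4047])-[.227,-.5823,.4047],0); print("val q",np.round(q,2),"vs",np.round(D[2][0],2))
    q=path(q,[0,0,-.14],.83); print("val2",np.round(q,2),np.round(D[3][0],2))
E
python3 sim.py; cat > plan.py <<'E'
from sim import *
s=status.observe(); q=s["q"]
def show(n,q): e=F(q)[0]; print(n,np.round(q,2),"elbow",np.round(e,3))
show("now",q)
g=np.r_[.5838,-.1045,.38]
a=path(q,g-s["ee_pos"],0); show("A hi",a); a=path(a,[0,0,0],.6); show("A turn",a); a=path(a,[0,0,-.125],0); show("A low",a)
b=path(q,np.r_[.42,-.05,.36]-s["ee_pos"],.6); show("C mid",b); b=path(b,[.164,-.0545,0],0);show("C hi",b); b=path(b,[0,0,-.105],0); show("C low",b)
E
python3 plan.py
```

```text
0.01777236895807263 [ 0.      0.5167  0.4652  0.1636  0.0161 -0.0027  0.0278 -0.0803  1.4905] (-1, -1, -1)
[ 0.0101  0.0095 -0.0026] [ 0.039 -0.042  0.804] [ 3.14 -0.    0.37]
[ 0.0092  0.0117 -0.0018] [ 0.072 -0.02   0.802] [ 3.14 -0.    0.37]
[ 0.002  -0.0017  0.0017] [0.255 0.048 0.737] [-3.14 -0.    0.38]
[ 0.0024 -0.0032  0.0027] [0.336 0.035 0.682] [-3.14  0.    1.2 ]
[ 0.0008 -0.005   0.0012] [0.37  0.053 0.647] [ 3.14 -0.    1.22]
[ 0.004  -0.0017  0.0042] [0.297 0.021 0.712] [ 3.14 -0.    1.22]
[-0.0048  0.0077 -0.0053] [ 0.078 -0.207  0.757] [ 3.14 -0.    0.37]
val q [-0.22  0.49 -0.73  1.64  0.34  1.16 -2.24] vs [-0.23  0.5  -0.65  1.55  0.31  1.19 -2.13]
val2 [-0.18  0.7  -0.82  1.76  0.61  0.97 -1.62] [-0.15  0.69 -0.76  1.69  0.55  1.   -1.48]
now [-0.11  0.6  -0.82  1.62  0.47  1.14 -1.4 ] elbow [0.3   0.022 0.711]
A hi [ 0.7   0.5  -0.83  1.68  0.4   1.14 -0.59] elbow [ 0.191 -0.171  0.739]
A turn [ 0.78  0.55 -0.98  1.68  0.49  1.17 -0.07] elbow [ 0.191 -0.202  0.726]
A low [ 0.7   0.68 -0.87  1.79  0.62  0.97 -0.17] elbow [ 0.245 -0.226  0.685]
C mid [ 1.03  0.24 -1.14  2.1   0.27  0.96 -0.  ] elbow [ 0.069 -0.107  0.791]
C hi [ 0.75  0.57 -0.95  1.71  0.51  1.13 -0.1 ] elbow [ 0.202 -0.204  0.72 ]
C low [ 0.68  0.68 -0.85  1.79  0.63  0.96 -0.18] elbow [ 0.25  -0.223  0.684]
```

```bash
cat >> sim.py <<'E'
def clr(q):
    e,w,_,_=F(q); b=np.array([0,0,H]); pts=np.vstack([np.linspace(b,e,25),np.linspace(e,w,25)])
    lo=np.array([.282,-.64,.755]); hi=np.array([1.1,.075,1.0])
    return np.linalg.norm(np.maximum(np.maximum(lo-pts,pts-hi),0),axis=1).min()
E
cat > plan.py <<'E'
from sim import *
s=status.observe(); q0=s["q"]; p0=s["ee_pos"]
def run(n,way):
    q,p=q0,p0; out=[clr(q)]
    for g,y in way:
        g=np.array(g)
        for k in range(4): q=path(q,(g-p)/4,y/4,8); out.append(clr(q))
        p=g
    print(n,np.round(np.array(out)*1000).astype(int).tolist(),np.round(q,2))
for q,p in D: print(round(clr(np.array(q)),3),end=" ")
print()
run("mid",[((.42,-.05,.36),.6),((.584,-.1045,.36),0),((.584,-.1045,.255),0)])
run("down-in",[((.42,.30,.34),0),((.42,-.05,.34),.6),((.584,-.1045,.34),0),((.584,-.1045,.255),0)])
run("right",[((.45,.05,.35),.3),((.42,-.1,.35),.3),((.584,-.1045,.35),0),((.584,-.1045,.255),0)])
run("turnlate",[((.42,.05,.35),0),((.5,-.1,.34),0.0),((.584,-.1045,.34),.6),((.584,-.1045,.255),0)])
run("turnearly",[((.42,.25,.35),.6),((.42,-.05,.34),0),((.584,-.1045,.34),0),((.584,-.1045,.255),0)])
run("negyaw",[((.42,.25,.35),0),((.42,-.3,.35),0),((.584,-.1045,.34),.6),((.584,-.1045,.255),0)])
run("leftin",[((.40,.40,.36),0),((.36,0,.36),0.3),((.584,-.1045,.34),.3),((.584,-.1045,.255),0)])
E
python3 plan.py
```

```text
0.108 0.068 0.029 0.073 0.108 0.043 0.158 
mid [44, 32, 52, 74, 93, 80, 72, 66, 66, 71, 74, 76, 78] [ 0.68  0.68 -0.85  1.79  0.63  0.96 -0.18]
down-in [44, 32, 28, 35, 44, 61, 76, 88, 96, 83, 73, 68, 68, 70, 72, 73, 75] [ 0.67  0.67 -0.83  1.79  0.6   0.96 -0.16]
right [44, 28, 41, 57, 73, 79, 86, 92, 98, 85, 75, 69, 67, 70, 73, 74, 76] [ 0.68  0.68 -0.84  1.79  0.61  0.96 -0.17]
turnlate [44, 30, 45, 65, 85, 79, 74, 71, 69, 66, 65, 65, 68, 70, 72, 73, 75] [ 0.67  0.67 -0.83  1.78  0.6   0.96 -0.16]
turnearly [44, 31, 29, 37, 49, 65, 79, 90, 99, 87, 78, 74, 75, 78, 80, 82, 85] [ 0.71  0.7  -0.9   1.79  0.66  0.98 -0.2 ]
negyaw [44, 28, 31, 42, 55, 79, 91, 96, 104, 91, 79, 69, 61, 64, 66, 67, 67] [ 0.64  0.63 -0.76  1.81  0.54  0.92 -0.11]
leftin [44, 35, 29, 30, 36, 59, 86, 109, 120, 92, 72, 60, 58, 60, 62, 63, 62] [ 0.6   0.63 -0.71  1.79  0.51  0.91 -0.09]
```

```bash
python3 - <<'E'
exec(open("plan.py").read().split("for q,p in D")[0])
e=[((.584,-.1045,.34),0),((.584,-.1045,.255),0)]
run("a",[((.5176,.35,.28),0),((.45,.15,.28),0.3),((.42,-.0,.34),.3)]+e)
run("b",[((.5176,.35,.26),0),((.5,.15,.28),0.3),((.45,.0,.34),.3)]+e)
run("c",[((.55,.35,.28),0),((.58,.15,.28),0.3),((.5,.0,.34),.3)]+e)
run("d",[((.5176,.35,.26),0),((.52,.17,.26),0.6),((.55,.0,.34),0)]+e)
run("e",[((.5176,.35,.24),0),((.54,.15,.26),0.3),((.58,.05,.34),.3)]+e)
E
```

```text
a [44, 49, 55, 61, 67, 49, 33, 33, 49, 63, 76, 86, 93, 82, 75, 73, 76, 80, 82, 83, 86] [ 0.72  0.71 -0.91  1.78  0.67  0.99 -0.21]
b [44, 51, 58, 66, 74, 60, 47, 36, 36, 49, 62, 73, 82, 76, 73, 74, 77, 80, 83, 84, 87] [ 0.72  0.71 -0.92  1.78  0.68  0.99 -0.21]
c [44, 53, 62, 71, 81, 73, 68, 64, 63, 47, 49, 58, 68, 68, 70, 72, 77, 81, 83, 85, 87] [ 0.72  0.71 -0.92  1.78  0.67  0.99 -0.21]
d [44, 51, 58, 66, 74, 67, 61, 58, 56, 48, 49, 57, 62, 66, 70, 74, 79, 82, 85, 87, 90] [ 0.74  0.72 -0.93  1.78  0.68  1.   -0.22]
e [44, 52, 62, 71, 82, 72, 63, 57, 53, 49, 48, 49, 53, 59, 65, 71, 78, 82, 84, 86, 89] [ 0.73  0.72 -0.93  1.78  0.68  1.   -0.21]
```

Emit:
carry_out([
  [[0.2,0.6,1.5],0],
  [[0.4,1.2,3.0],0],
  [[0.5,1.25,2.9],0],
  [[-2.5,0.9,0],-0.04],
  [[-3.2,1.1,0],-0.05],
  [[-3.2,1.1,0],-0.05],
  [[-3.2,1.1,0],-0.05],
  [[-3.2,1.1,0],-0.05],
  [[-2.5,1.0,0],-0.04],
  [[-1.2,0.6,0],-0.02],
])

```text
clock: 7.23
ee_pos: [0.5771, 0.1459, 0.2745]
ee_rot: [-3.14, 0.003, 1.522]
contact_force: [0.1, 0.0, -3.3]
opening: 0.0315
gripper_force: 80.1
```

```bash
python3 st.py|head -1; python3 - <<'E'
exec(open("plan.py").read().split("for q,p in D")[0])
y=s["ee_rot"][2]; 
run("c",[((.5,.0,.34),1.819-y),((.584,-.1045,.34),0),((.584,-.1045,.255),0)])
run("c2",[((.54,.0,.34),1.819-y),((.584,-.1045,.34),0),((.584,-.1045,.255),0)])
E
```

```text
7.2333 [0.2668, 0.6601, -0.8538, 1.7565, 0.5833, 1.0014, -0.861] [0.5771, 0.1459, 0.2745] [-3.14, 0.0031, 1.5224] F [ 0.1  0.  -3.3] 0.0314697846779298 80.0925600528717
c [69, 53, 51, 60, 69, 69, 71, 75, 79, 83, 86, 88, 92] [ 0.72  0.71 -0.91  1.78  0.67  0.99 -0.21]
c2 [69, 57, 51, 57, 63, 67, 71, 74, 79, 83, 86, 88, 92] [ 0.72  0.71 -0.91  1.78  0.67  0.99 -0.21]
```

Emit:
carry_out([
  [[-2.0,-0.7,-1.1],-0.05],
  [[-2.6,-0.95,-1.3],-0.05],
  [[-2.6,-0.95,-1.3],-0.05],
  [[-2.6,-0.95,-1.3],-0.05],
  [[-2.6,-0.9,-1.0],-0.05],
  [[-1.8,-0.7,-0.6],-0.05],
  [[-3.2,0.4,0],0],
  [[-3.6,0.5,0],0],
  [[-3.2,0.4,0],0],
  [[-2.2,0.3,0],0],
])

```text
clock: 8.07
ee_pos: [0.5826, -0.1126, 0.3409]
ee_rot: [-3.141, 0.001, 1.821]
contact_force: [-0.2, 0.4, -2.8]
opening: 0.0312
gripper_force: 80.4
```

Emit:
carry_out([
  [[0,0,0],0],
  [[0,0,0],0],
  [[0,0,0],0],
])

```text
clock: 8.32
ee_pos: [0.5817, -0.1077, 0.3415]
ee_rot: [-3.141, -0.002, 1.825]
contact_force: [0.2, 0.9, -1.9]
opening: 0.0311
gripper_force: 80.4
```

```bash
cat > look.py <<'E'
from h import *
import sys
tag=sys.argv[1]; ax=np.array([-np.sin(.253),np.cos(.253)]); ay=np.array([np.cos(.253),np.sin(.253)])
for c in("top","side"):
    p,d=optics.camera(c); save(c+tag+".png",p); W=world(c,d)
    for g in optics.outline_of("pipe_center",c)[:1]:
        m=g["region"]&(d>0); q=W[m]; q=q[(abs(q[:,0]-.57)<.12)&(abs(q[:,1]+.11)<.15)&(q[:,2]>.06)]
        if len(q)<20: continue
        r=cv2.minAreaRect((q[:,:2]*1000).astype(np.float32)); o=q[:,:2]-[.5838,-.1045]; a=o@ax
        print(c,g["conf"],len(q),r,"along seat",np.round(np.percentile(a,[0.5,2,98,99.5]),4),"x",np.round(np.percentile(o@ay,[2,50,98]),4),"ztop",np.percentile(q[:,2],98))
E
python3 st.py; python3 look.py 3
```

```text
8.3167 [0.7812, 0.6131, -0.9816, 1.7048, 0.5553, 1.1312, -0.1088] [0.5817, -0.1077, 0.3415] [-3.1408, -0.0016, 1.8252] F [ 0.2  0.9 -1.9] 0.03109041970919168 80.36287665367126
elbow [ 0.217 -0.23   0.72 ] wrist [ 0.628 -0.112  0.518]
top 0.55 889 ((557.2938842773438, -101.83747863769531), (70.79667663574219, 171.0570068359375), 12.353095054626465) along seat [-0.0761 -0.0744  0.0931  0.0936] x [-0.0223 -0.011   0.0082] ztop 0.19578830006350442
side 0.57 458 ((579.4285888671875, -98.2342529296875), (38.80311584472656, 170.580810546875), 13.710269927978516) along seat [-0.0766 -0.0755  0.0873  0.0903] x [-0.0209 -0.014   0.0123] ztop 0.1965902548537842
```

View pics/side3.png

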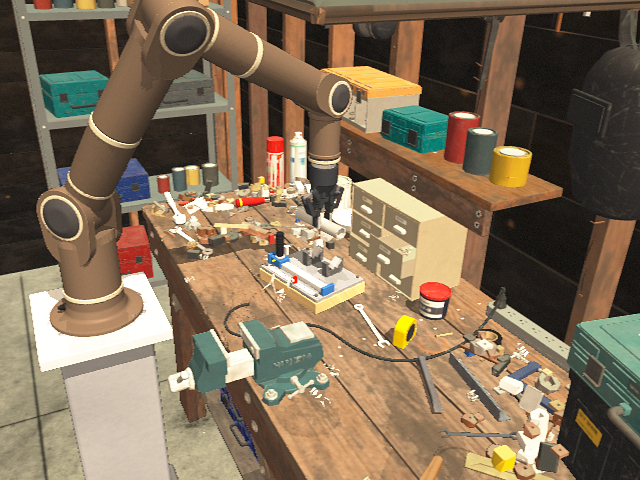

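Emit:
carry_out([
  [[-0.4,0.15,0],0],
  [[-0.35,0.15,1],0],
  [[0,0,2],0],
  [[0,0,2],0],
  [[0,0,1.5],0],
  [[0,0,0.8],0],
  [[0,0,0.4],0],
  [[0,0,0],0],
  [[0,0,0],0],
])

```text
clock: 9.27
ee_pos: [0.587, -0.1145, 0.2662]
ee_rot: [3.141, 0.0, 1.825]
contact_force: [-0.1, -0.3, -2.0]
opening: 0.0314
gripper_force: 80.4
```

```bash
python3 st.py; python3 look.py 4; python3 - <<'E'
import cv2
a=cv2.imread('pics/side4.png')[200:320,250:380]; b=cv2.imread('pics/top4.png')[200:320,290:420]
cv2.imwrite('pics/c4.png',cv2.resize(cv2.hconcat([a,b]),None,fx=3,fy=3,interpolation=cv2.INTER_CUBIC))
E
```

```text
9.2667 [0.7405, 0.7019, -0.9137, 1.7546, 0.6458, 1.0147, -0.1637] [0.587, -0.1145, 0.2662] [3.1408, 0.0001, 1.825] F [-0.1 -0.3 -2. ] 0.03141746975785317 80.36300897598267
elbow [ 0.251 -0.249  0.689] wrist [ 0.631 -0.118  0.44 ]
top 0.88 814 ((567.8025512695312, -107.1537094116211), (65.73174285888672, 170.7528533935547), 12.055159568786621) along seat [-0.0837 -0.081   0.0848  0.0856] x [-0.0185 -0.007   0.0131] ztop 0.12161411723777803
side 0.97 479 ((579.795166015625, -104.58727264404297), (41.883079528808594, 175.91786193847656), 18.294498443603516) along seat [-0.0866 -0.0846  0.0825  0.0849] x [-0.0182 -0.0097  0.0155] ztop 0.12055516682712462
```

View pics/c4.png

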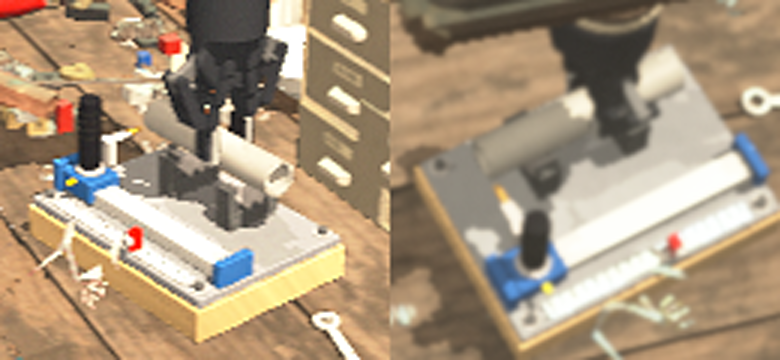

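Emit:
carry_out([
  [[0,0,0.6],0],
  [[0,0,0.4],0],
  [[0,0,0.2],0],
  [[0,0,0],0],
  [[0,0,0],0],
])

```text
clock: 9.88
ee_pos: [0.5884, -0.1142, 0.2555]
ee_rot: [3.136, 0.002, 1.826]
contact_force: [4.5, -0.3, 5.6]
opening: 0.0313
gripper_force: 81.1
```

Emit:
carry_out([
  [[0,0,0.1],0],
  [[0,0,0],0],
  [[0,0,0],0],
])

```text
clock: 10.13
ee_pos: [0.5884, -0.1141, 0.2553]
ee_rot: [3.136, 0.002, 1.826]
contact_force: [0.7, 0.1, 14.0]
opening: 0.0314
gripper_force: 82.2
```

Emit:
carry_out([
  [[0,0,-0.1],0],
  [[0,0,0],0],
  [[0,0,0],0],
])

```text
clock: 10.38
ee_pos: [0.5883, -0.1142, 0.2554]
ee_rot: [3.136, 0.001, 1.825]
contact_force: [4.3, 0.2, 7.8]
opening: 0.0314
gripper_force: 80.9
```

Emit:
carry_out([
  [[0,0,0],0],
  [[0,0,0],0],
  [[0,0,0],0],
  [[0,0,0],0],
  [[0,0,0],0],
], jaw=0.65)

```text
clock: 10.8
ee_pos: [0.5863, -0.1147, 0.2533]
ee_rot: [-3.141, -0.0, 1.825]
contact_force: [-0.0, -0.2, 0.1]
opening: 0.0555
gripper_force: 0.0
```

```bash
python3 st.py; python3 look.py 5
```

```text
10.8 [0.7332, 0.7162, -0.9015, 1.7641, 0.6606, 0.9957, -0.1749] [0.5863, -0.1147, 0.2533] [-3.1407, -0.0002, 1.8247] F [-0.  -0.2  0.1] 0.055464300960297946 0.0
elbow [ 0.257 -0.252  0.684] wrist [ 0.63  -0.118  0.426]
top 0.82 788 ((569.336181640625, -106.73357391357422), (73.19173431396484, 171.88156127929688), 9.217347145080566) along seat [-0.0847 -0.0822  0.0839  0.0848] x [-0.0163 -0.0047  0.0143] ztop 0.11096104875628547
side 0.56 450 ((562.8641967773438, -112.53077697753906), (71.20416259765625, 174.1763153076172), 21.94598960876465) along seat [-0.0866 -0.085   0.0819  0.0843] x [-0.0155 -0.0068  0.019 ] ztop 0.11011154964874167
```

```bash
python3 - <<'E'
exec(open("plan.py").read().split("for q,p in D")[0])
for t in(-1.572,1.570):
  run(t,[((.5863,-.1147,.36),0),((.485,-.042,.36),0),((.485,-.042,.36),t/2),((.485,-.042,.36),t/2),((.485,-.042,.282),0),((.511,-.144,.282),0)])
  run(t,[((.5863,-.1147,.36),0),((.485,-.042,.36),t),((.485,-.042,.282),0),((.511,-.144,.282),0)])
E
```

```text
-1.572 [93, 89, 85, 81, 76, 72, 70, 71, 73, 71, 69, 67, 66, 65, 64, 63, 62, 65, 67, 68, 68, 69, 70, 72, 74] [ 0.7   0.47 -0.65  1.92  0.36  0.88 -1.45]
-1.572 [93, 89, 85, 81, 76, 64, 58, 58, 62, 65, 67, 68, 68, 68, 69, 71, 72] [ 0.69  0.46 -0.63  1.92  0.35  0.87 -1.44]
1.57 [93, 89, 85, 81, 76, 72, 70, 71, 73, 76, 79, 84, 88, 94, 100, 107, 115, 120, 124, 127, 129, 138, 146, 154, 162] [ 1.08  0.84 -1.33  1.93  0.91  1.16  1.21]
1.57 [93, 89, 85, 81, 76, 82, 90, 101, 115, 120, 124, 127, 129, 138, 146, 154, 162] [ 1.09  0.84 -1.33  1.93  0.91  1.16  1.22]
```

Emit:
carry_out([
  [[0,0,-0.5],0],
  [[0,0,-1.5],0],
  [[0,0,-2.5],0],
  [[0,0,-2.5],0],
  [[0,0,-2.5],0],
  [[0,0,-1.2],0],
  [[0,0,0],0],
])

```text
clock: 11.58
ee_pos: [0.5874, -0.1141, 0.3647]
ee_rot: [3.137, 0.003, 1.825]
contact_force: [0.9, 0.2, -0.0]
opening: 0.0556
gripper_force: 0.0
```

Emit:
carry_out([
  [[1.8,-1.5,0],0],
  [[2.6,-2.2,0],0],
  [[2.6,-2.2,0],0],
  [[1.7,-1.5,0],0],
  [[0.8,-0.7,0],0.06],
  [[0,0,0],0.12],
  [[0,0,0],0.12],
  [[0,0,0],0.12],
  [[0,0,0],0.12],
  [[0,0,0],0.12],
])

```text
clock: 12.42
ee_pos: [0.4839, -0.0432, 0.3602]
ee_rot: [-3.141, 0.0, 1.159]
contact_force: [-0.6, 0.4, 0.3]
opening: 0.0557
gripper_force: 0.0
```

Emit:
carry_out([
  [[0,0,0],0.12],
  [[0,0,0],0.12],
  [[0,0,0],0.12],
  [[0,0,0],0.12],
  [[0,0,0],0.12],
  [[0,0,0],0.12],
  [[0,0,0],0.12],
  [[0,0,0],0.072],
  [[0,0,0],0],
])

```text
clock: 13.17
ee_pos: [0.484, -0.043, 0.3602]
ee_rot: [-3.142, 0.001, 0.25]
contact_force: [-0.4, 0.0, -0.0]
opening: 0.0555
gripper_force: 0.0
```

```bash
python3 st.py; python3 look.py 6
```

```text
13.1667 [0.6063, 0.3099, -0.7381, 1.9409, 0.2492, 0.9836, -1.569] [0.484, -0.043, 0.3602] [-3.1416, 0.0009, 0.2496] F [-0.4  0.  -0. ] 0.055462895091498834 0.0
elbow [ 0.145 -0.102  0.793] wrist [ 0.533 -0.039  0.531]
top 0.64 41 ((587.1722412109375, -97.02851104736328), (17.41266441345215, 153.43055725097656), 2.898214817047119) along seat [-0.0673 -0.0652  0.0814  0.0828] x [-0.0162 -0.0102  0.0117] ztop 0.11040109784806058
side 0.77 589 ((585.0932006835938, -106.47970581054688), (37.294395446777344, 170.51271057128906), 15.92465591430664) along seat [-0.0859 -0.0833  0.0768  0.0808] x [-0.0153 -0.007   0.0175] ztop 0.10941713760925452
```

Emit:
carry_out([
  [[0.1,0,1.2],0],
  [[0,0,2],0],
  [[0,0,2],0],
  [[0,0,1.5],0],
  [[0,0,0.8],0],
  [[0,0,0.3],0],
  [[0,0,0],0],
])

```text
clock: 13.95
ee_pos: [0.4852, -0.0427, 0.2819]
ee_rot: [-3.141, 0.001, 0.253]
contact_force: [0.6, -0.1, 0.4]
opening: 0.0555
gripper_force: 0.0
```

Emit:
carry_out([
  [[0,0,0],0],
  [[0,0,0],0],
  [[0,0,0],0],
  [[0,0,0],0],
  [[0,0,0],0],
  [[0,0,0],0],
], jaw=0, newtons=70)

```text
clock: 14.45
ee_pos: [0.4856, -0.0427, 0.2837]
ee_rot: [3.141, -0.001, 0.253]
contact_force: [-1.3, 0.1, 6.0]
opening: 0.0204
gripper_force: 68.2
```

Emit:
carry_out([
  [[0,0.5,0],0],
  [[0,1,0],0],
  [[0,1.3,0],0],
  [[0,1.3,0],0],
  [[0,1.3,0],0],
  [[0,1.3,0],0],
  [[0,1.3,0],0],
  [[0,0.7,0],0],
  [[0,0.3,0],0],
  [[0,0,0],0],
])

```text
clock: 15.28
ee_pos: [0.5079, -0.1286, 0.2837]
ee_rot: [-3.14, -0.001, 0.253]
contact_force: [-4.2, 8.1, 10.6]
opening: 0.0197
gripper_force: 68.7
```

```bash
python3 st.py; cat > fin.py <<'E'
from h import *
import sys
tag=sys.argv[1]; ax=np.array([-np.sin(.253),np.cos(.253)]); ay=np.array([np.cos(.253),np.sin(.253)])
for c in("top","side"):
    p,d=optics.camera(c); W=world(c,d); save(c+tag+".png",p); I=p.astype(int)
    box=(W[...,0]>.4)&(W[...,0]<.54)&(W[...,1]>-.24)&(W[...,1]<.0)&(W[...,2]>.045)&(W[...,2]<.085)&(d>0)
    r,g,b=I[...,0],I[...,1],I[...,2]
    red=box&(r>110)&(r>2.2*g)&(r>2.2*b); yel=box&(r>110)&(g>.65*r)&(b<.5*r)
    m=optics.camera_model(c); Rm=cv2.Rodrigues(np.array(m["rvec"],float))[0]; t=np.array(m["tvec"],float).ravel()
    C=-Rm.T@t
    for n,k in(("red",red),("yel",yel)):
        k=cv2.morphologyEx(k.astype(np.uint8),cv2.MORPH_CLOSE,np.ones((2,2)))
        nn,l,st,ce=cv2.connectedComponentsWithStats(k)
        for i in range(1,nn):
            if st[i,4]<2: continue
            u,v=ce[i]; ray=Rm.T@[(u-m["cx"])/m["fx"],(v-m["cy"])/m["fy"],1]
            z=.063; w=C+ray*(z-C[2])/ray[2]; o=w[:2]-[.485,-.0425]; w2=W[l==i].mean(0); o2=w2[:2]-[.485,-.0425]
            print(c,n,st[i,4],np.round([u,v],1),"travel@z63 %.4f x %.4f | depth travel %.4f x %.4f z %.3f"%(-o@ax,o@ay,-o2@ax,o2@ay,w2[2]))
a=cv2.imread("pics/side%s.png"%tag)[230:320,250:370]; b=cv2.imread("pics/top%s.png"%tag)[240:330,310:430]
cv2.imwrite("pics/f%s.png"%tag,cv2.resize(cv2.vconcat([a,b]),None,fx=3.3,fy=3.3,interpolation=cv2.INTER_CUBIC) if 0 else cv2.resize(cv2.hconcat([a,b]),None,fx=3.3,fy=3.3,interpolation=cv2.INTER_CUBIC))
E
python3 fin.py 7
```

```text
15.2833 [0.6691, 0.4683, -0.6563, 1.9326, 0.3686, 0.8623, -1.4965] [0.5079, -0.1286, 0.2837] [-3.1398, -0.0007, 0.2535] F [-4.2  8.1 10.6] 0.019724985671104818 68.74044299125671
elbow [ 0.194 -0.166  0.758] wrist [ 0.552 -0.132  0.451]
top red 7 [385.1 281.4] travel@z63 0.1062 x -0.0384 | depth travel 0.1061 x -0.0385 z 0.063
top yel 5 [376.2 279.6] travel@z63 0.0905 x -0.0248 | depth travel 0.0927 x -0.0225 z 0.056
side red 30 [296.  279.9] travel@z63 0.1198 x -0.0392 | depth travel 0.1075 x -0.0289 z 0.054
side yel 7 [294.3 273.4] travel@z63 0.0908 x -0.0212 | depth travel 0.0866 x -0.0177 z 0.060
```

View pics/f7.png

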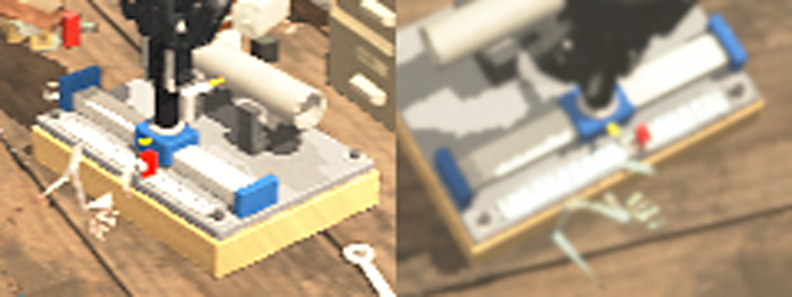

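Emit:
carry_out([
  [[0,0.6,0],0],
  [[0,0.5,0],0],
  [[0,0.3,0],0],
  [[0,0,0],0],
  [[0,0,0],0],
])

```text
clock: 15.8
ee_pos: [0.5112, -0.1412, 0.2837]
ee_rot: [-3.139, -0.0, 0.254]
contact_force: [-4.7, 9.3, 10.5]
opening: 0.0202
gripper_force: 68.7
```

```bash
cat > wc.py <<'E'
from h import *
import sys
ax=np.array([-np.sin(.253),np.cos(.253)]); ay=np.array([np.cos(.253),np.sin(.253)])
def run(c,p,d,lab):
    I=p.astype(float); W=world(c,d); r,g,b=I[...,0],I[...,1],I[...,2]
    box=(d>0)&(W[...,0]>.4)&(W[...,0]<.54)&(W[...,1]>-.24)&(W[...,1]<.0)&(W[...,2]>.04)&(W[...,2]<.09)
    m=optics.camera_model(c); Rm=cv2.Rodrigues(np.array(m["rvec"],float))[0]; C=-Rm.T@np.array(m["tvec"],float).ravel()
    for n,w in(("red",np.clip(r-1.6*np.maximum(g,b),0,None)),("yel",np.clip(np.minimum(r,g)-1.35*b,0,None)*(r<1.6*g))):
        w=w*box; w[w<12]=0
        nn,l,st,ce=cv2.connectedComponentsWithStats((w>0).astype(np.uint8))
        for i in range(1,nn):
            k=(l==i)
            if w[k].sum()<80: continue
            v,u=np.nonzero(k); ww=w[k]; u=(u*ww).sum()/ww.sum(); v=(v*ww).sum()/ww.sum()
            ray=Rm.T@[(u-m["cx"])/m["fx"],(v-m["cy"])/m["fy"],1]; q=C+ray*(.063-C[2])/ray[2]; o=q[:2]-[.485,-.0425]
            print(lab,c,n,int(w[k].sum()),k.sum(),np.round([u,v],2),"travel %.4f x %.4f"%(-o@ax,o@ay),"z %.3f"%W[k][:,2].mean())
if __name__=="__main__":
    T=np.load("top0.npz"); run("top",T["p"],T["d"],"old")
    T=np.load("side0.npz"); run("side",T["p"],T["d"],"old")
    for c in("top","side"): p,d=optics.camera(c); save(c+sys.argv[1]+".png",p); run(c,p,d,"new")
    a=cv2.imread("pics/side%s.png"%sys.argv[1])[250:310,270:330]; b=cv2.imread("pics/top%s.png"%sys.argv[1])[255:315,350:410]
    cv2.imwrite("pics/g%s.png"%sys.argv[1],cv2.resize(cv2.hconcat([a,b]),None,fx=6.5,fy=6.5,interpolation=cv2.INTER_NEAREST))
E
python3 st.py|head -1; python3 wc.py 8
```

```text
15.8 [0.6852, 0.4774, -0.6519, 1.9173, 0.3706, 0.8694, -1.4727] [0.5112, -0.1412, 0.2837] [-3.1394, -0.0003, 0.2544] F [-4.7  9.3 10.5] 0.020244259341123984 68.72575163841248
old top red 1064 16 [384.31 280.39] travel 0.1058 x -0.0353 z 0.064
old top yel 792 11 [342.02 295.59] travel 0.0018 x -0.0220 z 0.063
old side red 5000 31 [294.82 279.  ] travel 0.1142 x -0.0386 z 0.058
new top red 1113 16 [384.21 280.43] travel 0.1056 x -0.0353 z 0.063
new top yel 812 12 [380.29 276.41] travel 0.1029 x -0.0224 z 0.059
new side red 5479 32 [294.9  278.85] travel 0.1138 x -0.0380 z 0.058
new side yel 1334 6 [296.68 274.35] travel 0.0986 x -0.0194 z 0.063
```

View pics/g8.png

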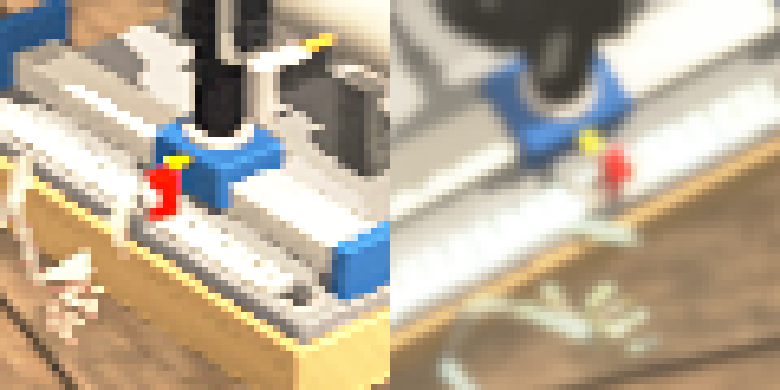

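Emit:
carry_out([
  [[0,0.2,0],0],
  [[0,0.1,0],0],
  [[0,0,0],0],
  [[0,0,0],0],
  [[0,0,0],0],
])

```text
clock: 16.32
ee_pos: [0.5119, -0.1439, 0.2837]
ee_rot: [-3.139, -0.0, 0.255]
contact_force: [-5.0, 9.0, 9.1]
opening: 0.0202
gripper_force: 68.7
```

```bash
python3 st.py|head -1; python3 wc.py 9; python3 - <<'E'
from h import *
# predicted pixel of aligned needle/index geometry, via top camera: project model points for index joint values
ax=np.array([-np.sin(.253),np.cos(.253)]); ay=np.array([np.cos(.253),np.sin(.253)])
for c in("top","side"):
    m=optics.camera_model(c); K=np.array([[m["fx"],0,m["cx"]],[0,m["fy"],m["cy"]],[0,0,1.]])
    for v in(.102,.104,.106):
        o=np.array([.485,-.0425])-v*ax
        ned=[np.r_[o+ay*x+ax*y,.063] for x in(-.0265,-.018) for y in(-.0025,.0025)]
        top=[np.r_[o+ay*x+ax*y,.065] for x in(-.0285,-.0405) for y in(-.004,.004)]
        fr=[np.r_[o+ay*-.0405+ax*y,z] for z in(.065,.045) for y in(-.004,.004)]
        rt=[np.r_[o+ay*x-ax*.004,z] for z in(.065,.045) for x in(-.0285,-.0405)]
        pr=lambda P:cv2.projectPoints(np.array(P),np.array(m["rvec"],float),np.array(m["tvec"],float),K,None)[0][:,0]
        ar=lambda P:cv2.contourArea(cv2.convexHull(pr(P)))
        A=[ar(top),ar(fr)]+([ar(rt)] if c=="side" else []); M=[pr(x).mean(0) for x in([top,fr]+([rt] if c=="side" else []))]
        print(c,v,"needle",np.round(pr(ned).mean(0),1),"red",np.round(sum(a*b for a,b in zip(A,M))/sum(A),1),"redtop",np.round(M[0],1))
E
```

```text
16.3167 [0.6884, 0.4794, -0.651, 1.914, 0.371, 0.871, -1.4676] [0.5119, -0.1439, 0.2837] [-3.1393, -0.0003, 0.2549] F [-5.   9.   9.1] 0.02021448358703976 68.74591112136841
old top red 1064 16 [384.31 280.39] travel 0.1058 x -0.0353 z 0.064
old top yel 792 11 [342.02 295.59] travel 0.0018 x -0.0220 z 0.063
old side red 5000 31 [294.82 279.  ] travel 0.1142 x -0.0386 z 0.058
new top red 1126 16 [384.2  280.41] travel 0.1056 x -0.0352 z 0.064
new top yel 881 12 [381.26 275.9 ] travel 0.1056 x -0.0223 z 0.060
new side red 5444 32 [294.87 278.86] travel 0.1138 x -0.0381 z 0.059
new side yel 1467 7 [297.54 274.61] travel 0.1011 x -0.0185 z 0.064Traceback (most recent call last):
  File "<stdin>", line 14, in <module>
  File "<stdin>", line 13, in <lambda>
cv2.error: OpenCV(4.12.0) /io/opencv/modules/imgproc/src/convhull.cpp:143: error: (-215:Assertion failed) total >= 0 && (depth == CV_32F || depth == CV_32S) in function 'convexHull'
```

```bash
python3 - <<'E'
from h import *
ax=np.array([-np.sin(.253),np.cos(.253)]); ay=np.array([np.cos(.253),np.sin(.253)])
for c in("top","side"):
    m=optics.camera_model(c); K=np.array([[m["fx"],0,m["cx"]],[0,m["fy"],m["cy"]],[0,0,1.]])
    pr=lambda P:cv2.projectPoints(np.array(P),np.array(m["rvec"],float),np.array(m["tvec"],float),K,None)[0][:,0].astype(np.float32).copy()
    s=-1 if c=="side" else 1
    for v in(.103,.105,.107):
        o=np.array([.485,-.0425])-v*ax
        ned=[np.r_[o+ay*x+ax*y,.063] for x in(-.0265,-.018) for y in(-.0025,.0025)]
        red=[np.r_[o+ay*x+ax*y,z] for x in(-.0285,-.0405) for y in(-.004,.004) for z in(.045,.065)]
        def cen(P):
            k=np.zeros((480*4,640*4),np.uint8); cv2.fillConvexPoly(k,cv2.convexHull(np.round(pr(P)*64).astype(np.int32)),1,shift=4); M=cv2.moments(k,True); return np.round([M["m10"]/M["m00"]/4,M["m01"]/M["m00"]/4],2)
        n,r=cen(ned),cen(red); print(c,v,"needle",n,"red",r,"diff",r-n)
E
```

```text
top 0.103 needle [380.32 276.37] red [382.68 282.04] diff [2.36 5.67]
top 0.105 needle [381.04 275.99] red [383.45 281.6 ] diff [2.41 5.61]
top 0.107 needle [381.81 275.62] red [384.17 281.27] diff [2.36 5.65]
side 0.103 needle [296.88 275.33] red [293.25 279.44] diff [-3.63  4.11]
side 0.105 needle [297.36 275.64] red [293.75 279.77] diff [-3.61  4.13]
side 0.107 needle [297.85 275.93] red [294.25 280.06] diff [-3.6   4.13]
```

View pics/g9.png

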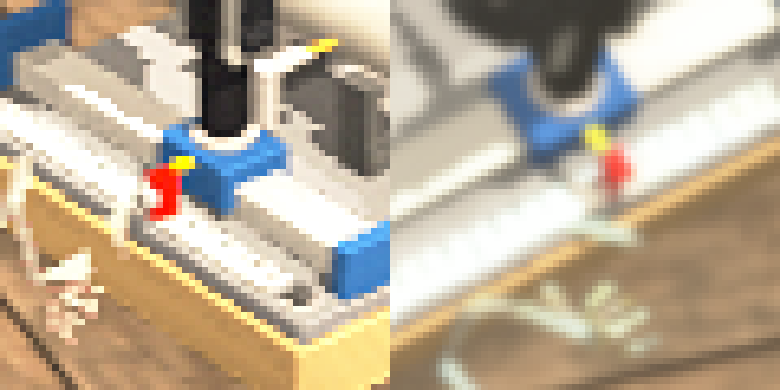

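Emit:
carry_out([
  [[0,0.1,0],0],
  [[0,0,0],0],
  [[0,0,0],0],
  [[0,0,0],0],
  [[0,0,0],0],
  [[0,0,0],0],
])

```text
clock: 16.92
ee_pos: [0.5121, -0.1448, 0.2837]
ee_rot: [-3.139, -0.0, 0.255]
contact_force: [-4.9, 7.6, 9.2]
opening: 0.0206
gripper_force: 68.7
```

```bash
python3 st.py|head -1; python3 wc.py 10|grep new; python3 look.py 11
```

```text
16.9167 [0.6896, 0.4801, -0.6507, 1.9129, 0.3712, 0.8715, -1.4659] [0.5121, -0.1448, 0.2837] [-3.1392, -0.0002, 0.2549] F [-4.9  7.6  9.2] 0.020580271074729435 68.74659061431885
new top red 1126 16 [384.21 280.42] travel 0.1056 x -0.0353 z 0.063
new top yel 855 12 [381.75 275.69] travel 0.1068 x -0.0224 z 0.057
new side red 5410 32 [294.87 278.88] travel 0.1139 x -0.0382 z 0.059
new side yel 1157 8 [297.73 274.69] travel 0.1017 x -0.0184 z 0.064
top 0.65 797 ((585.38623046875, -82.84748077392578), (107.86054229736328, 116.44463348388672), 64.32889556884766) along seat [-0.0436 -0.0373  0.0839  0.0848] x [-0.0159 -0.0043  0.0156] ztop 0.11065947660971065
side 0.7 322 ((516.7448120117188, -141.5235595703125), (63.92647171020508, 46.22021484375), 50.067344665527344) along seat [-0.0449 -0.0433 -0.0056 -0.0012] x [-0.0984 -0.0847 -0.0477] ztop 0.1416226081486644
```

```bash
python3 -c "
from station import ctrl; print(ctrl.hand_in())"
```

```text
the job is handed in; nothing more can be done
None
```

The pipe is lying in both V-blocks, centred to within a couple of mm and released; the slide is held with its needle within about 1 mm of the red index as measured in the images, and the job was handed in at about 17 s, though the elbow passed very close to the overhead hood and I could not rule out a light touch.

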